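# Tuck the hold-down plate under the mixer's flap and hold it flat

### The arm

A 7-joint arm with a two-finger parallel gripper is mounted at the origin on the work surface. World frame = base frame: x ahead of the robot, y to its left, z up, the work surface at z = 0. Lengths are in m, angles in rad, forces in N, time in s.
With the tool pointing down it reaches from about 0.375 to 0.925 m from the base axis. Payload 3.1 kg.
Tool frame: the origin (TCP) lies on the centre line of the jaws, within the pads' length; the fingertips stand 19 mm ahead of it and the grasp point (between the pads) is the TCP; z points along the fingers, x is the direction in which the jaws open and shut, and the axes are right-handed (so a half turn about z gives the same grasp; the last joint's range is limited). The gripper opens to 85 mm and grips with 20 to 120 N. Pads are 22 mm wide; open, the fingers measure 114 mm over their backs; the gripper's body (76 mm by 85 mm) begins 54 mm behind the grasp point. The pads swing forward as they close: fully open they stand 13 mm farther back than shut.
Start: joints at [-1.336, 0.383, 0.044, 1.598, -0.018, 1.161, -0.05], TCP at [0.212, 0.614, 0.214] pointing down, gripper open.
Joint ranges: [-2.61, 2.61], [-0.41, 2.15], [-1.48, 1.57], [0, 2.5], [-1.57, 4.71], [0.05, 1.97], [-2.85, 2.85]. Speed limits (rad/s): [2.79, 2.79, 3.14, 3.14, 3.14, 3.14, 3.14].

### API

Orientations are given as a unit quaternion [w, x, y, z].
In Python, from cell import env, optics, order gives the robot as it stands.
- The arm moves only by the tool servo_tool, never from a script. Its argument "motion" is a list of rows, each a list of 2 entries, a list of its own where there are three numbers: the shift along the tool's x, y, z in units of 25 mm (1.0 is 25 mm), then the turn, a rotation vector about the tool's x, y, z in units of 8 degrees (1.0 is 8 degrees). In form: [[[x, y, z], [rx, ry, rz]], ...]. A call has 1 to 5 rows; each row shifts and turns the pose as measured when the row begins, along the tool's axes as they then stand; what a row does not reach is not made up. A row lasts 1/8 s, in which the tool goes at most 62.5 mm and 10.7 degrees, less where a joint would pass 70% of its speed; a pose out of reach is approached as far as the arm can. A call is refused whole if a number of a shift passes 1 or a number of a turn 1, either way. A call with a gripper value outside its range is refused whole. "grip" is the closure, from 0 (fully open) to 1 (shut), set as the call begins (left out, the last holds). The fingers move at their own pace and stop on an object; the grip force is fixed at half the most. Time passes only in rows, so rows that do not move let the fingers close. It gives the time, the measured TCP pose, the force and the opening at its end, in the units of the state.
- env.observe(): the state, without advancing time (a new reading comes with each control period).
- optics.snapshot(name): name is "side" or "top" or "wrist"; returns a dict with "image" (400x640x3 uint8, blue, green, red), "z_map" (400x640 float32, m along the optical axis (not along the pixel's ray), 0 where there is no reading), "mtx" (3x3 intrinsics, pixels), "R" (3x3) and "t" (3): a world point X has camera coordinates R X + t. Camera axes: x right, y down, z forward; pixel columns grow to the right and rows downward; lengths in m; the calibration is good to about 2 mm. A picture is of the moment at which its call begins.
- order.job_done(): hands the job in, once; it reports no verdict.
The state is a dict: "time_s": time; "joint_pos": joint angles; "qvel": joint speeds; "effort": joint torques, N m; "tcp_pos": TCP position; "ee_rot": TCP orientation; "contact_force": force on the tool from outside, world axes, zero at the start; "ft_torque": the same for the moment, N m; "width": finger opening in m.
Only numpy, scipy, OpenCV 4.12 (cv2) and the standard library are available. Lean on these libraries where they do the work, as an engineer would, in place of code of your own. Each camera call takes 0.05 s, during which the arm holds its last target. There are 200 camera calls.

### The job

Pick up the aluminium hold-down plate from the bench pad by its upright rib and slide one edge of it (either of the two edges parallel to the rib) under the hinged steel flap at the back of the tube mixer, all the way to the stop and centred side to side over the tubes, without lifting the flap. Then press the plate down on the sprung tubes until it lies flat on the deck, and finish while still gripping it and holding it pressed there. Leave the other things on the bench where they are.

Things in the scene. Friction and masses are not known exactly. Their poses are not given: they have to be found in the camera images.
- mixer: Tube mixer, fixed to the bench: white box 220 mm deep (its x, from -115 to +105) and 180 mm wide (y), 8 mm feet, flat grey deck on top at z = 70 mm. Origin on the bench under it. Its front (-x) faces the robot, more or less. In the deck a well (x -30 to +40, y +-52) holds the sprung tube carrier. A back stop, 10 mm high and 170 mm wide, has its front face at x = 75; the flap lies over it. A plate pushed fully home has its centre at x = 5, y = 0, underside at z = 70 mm.
- flap (a joint): Hinge of the steel flap (120 g, held down by its own weight only): 0 = lying level (as it starts), grows in rad as its free edge is lifted. Hinge line along the mixer's y at x = 90, z = 80 mm. The flap is 156 mm wide and 3 mm thick and covers the deck from x = 50 to 90 mm, its underside 10 mm above the deck (z = 80); its front 11 mm (x = 39 to 50) is a lip bent upward by about 30 degrees, to z = 88.
- flap_edge (a point): Middle of the line on the flap's underside where the level sheet ends and the upturned lip begins (mixer x = 50, y = 0, z = 80 mm when the flap lies level).
- carrier (a joint): Sprung tube carrier: 15 blue-capped tubes in a block 60 mm (mixer x from -25 to +35) by 96 mm (y +-48), all cap tops level. 0 = up, caps 5 mm proud of the deck (z = 75); grows in m as it is pressed straight down; 0.005 = caps flush with the deck, the most that a plate lying on the deck can press it. Takes 4.8 N to start and 7.8 N when flush.
- plate: Hold-down plate, loose, aluminium, about 260 g: flat sheet 140 mm (its x) by 120 mm (its y), 5 mm thick, with an upright rib in the middle on top to grip it by: 12 mm thick (x), 70 mm long (y), rising from the sheet to 37 mm above the underside. Origin at the centre of the underside, z up. The same either way round. Starts flat on the pad, rib roughly across the robot's view (within 0.45 rad of y).
- pad: Blue bench pad, 240 by 200 mm, 3 mm thick, fixed; origin at the centre of its underside. On the left or the right, the mixer on the other side.
- marker: Bystander: marker pen 100 mm long, 17 mm thick, lying on the pad beyond the plate. Origin under its middle.
- rack: Bystander: red tube rack 110 x 46 x 38 mm (48 mm with tubes) between mixer and pad. Origin at the centre of its underside.
- jar: Bystander: white jar, 52 mm in diameter, 85 mm high. Origin at the centre of its underside.
- tipbox: Bystander: pipette tip box 85 x 120 x 62 mm. Origin at the centre of its underside.
- beaker: Bystander: clear cup, 70 mm in diameter, 90 mm high. Origin at the centre of its underside.
- pipette: Bystander: pipette lying on the bench, 240 mm long, 26 mm thick. Origin under its barrel.
Things that resemble listed ones, but are neither listed nor needed, are in the scene too. Several things have the shape of the plate; the one meant has the colours described above.

How it is judged:
On the way, in this order (a step that is already met when the one before it is completed fails the run):
1. the plate has been lifted clear of the pad (height (world z) of plate above 0.06 m and contact force between plate and pad below 0.05 N), for 0.2 s.
2. the plate's edge is under the flap, 15 mm or more (x of plate in the frame of mixer between -0.005 and 0.012 m and z of plate in the frame of mixer below 0.084 m and angle between the x axis of plate and the x axis of mixer, either way round below 0.25 rad and value of joint flap below 0.12 rad), for 0.1 s.
At the end, for the whole second after the job is handed in: Plate edge under the flap, home to the stop (6 mm), centred (12 mm), square (0.08 rad), flat on the deck (2.5 mm, tilt 0.04 rad), carrier pressed over 3 mm, flap level (0.03 rad), fingers still holding the plate with over 3 N, at rest (x of plate in the frame of mixer between -0.001 and 0.01 m and y of plate in the frame of mixer between -0.012 and 0.012 m and z of plate in the frame of mixer below 0.0725 m and angle between plate's own z axis and vertical below 0.04 rad and angle between the x axis of plate and the x axis of mixer, either way round below 0.08 rad and value of joint carrier above 0.003 m and value of joint flap below 0.03 rad and contact force between the fingers and plate above 3 N and linear speed of plate below 0.02 m/s); the arm keeps its last pose, push and grip.
It fails at once if the flap is lifted (over 0.12 rad, 6 mm at its lip) (value of joint flap above 0.12 rad).
It fails at once if a bystander is disturbed (moved over 20 mm) (distance of any of marker, rack, jar, tipbox, beaker, pipette from where it was at the start of the episode above 0.02 m).
It also fails if it takes over 38 s, if anything falls off the work surface, if the arm or the gripper's body presses on something with over 40 N, if the wrist force passes 120 N, or if a joint passes its speed limit or range.

## Working session

There is one attempt and no reset: what is moved stays moved. The work goes in short steps, Python scripts to look and compute and a tool call to move; the robot and the scene stay as the last step left them, time stands still between calls to the robot, and variables do not carry over. Pictures are saved under pics/ and viewed, about 8 in all and at most 12, crops included, and the job is handed in when it is done.

Besides the shell and the picture viewer there is one more tool, called after "Call:" in YAML: its name, and indented under it one key for each argument. servo_tool: Moves the arm, as the interface text tells. Its arguments: {"type":"object","properties":{"motion":{"type":"array","items":{"type":"array"}},"grip":{"type":"number"}},"required":["motion"]}

```bash
mkdir -p pics; ls; python3 - <<'E'
from cell import env, optics, order
import cv2,numpy as np
s=env.observe(); print(s)
for n in ("top","side"):
    d=optics.snapshot(n); cv2.imwrite(f"pics/{n}0.png",d["image"]); np.savez(f"pics/{n}0.npz",**d); print(n,d["mtx"].tolist(),d["R"].tolist(),d["t"].tolist())
E
```

```text
pics
{'time_s': 0.0, 'joint_pos': array([-1.33580093,  0.38383292,  0.04380948,  1.59960245, -0.01792555,
        1.16120089, -0.04994047]), 'qvel': array([-5.37502967e-05,  6.43348426e-04, -2.35501078e-04,  4.50861781e-04,
       -4.60236679e-04, -2.61059298e-05, -4.20144962e-04]), 'effort': array([-5.41600875e-04, -4.33457744e+01,  1.02438860e+00, -2.49513048e+01,
        1.06839483e-02,  1.13300691e-02, -1.60755462e-05]), 'tcp_pos': array([0.21200454, 0.61339118, 0.21217499]), 'ee_rot': array([ 8.13391170e-04,  8.14443208e-01,  5.80241763e-01, -1.04701308e-03]), 'contact_force': array([ 0.1599453 ,  0.9641708 , -0.33991939]), 'ft_torque': array([-0.05582018, -0.02065148,  0.03970069]), 'width': 0.08520899012941947}
top [[520.4768329088382, 0.0, 313.1837163361496], [0.0, 520.4768329088382, 199.3939828741885], [0.0, 0.0, 1.0]] [[0.014031740586329701, -0.9998022394651167, -0.01409227507023024], [-0.9974727341211542, -0.013014532806670935, -0.06984816834171886], [0.06965095075436485, 0.015036751522891216, -0.9974580899279185]] [-0.08243488367257563, 0.5457005927032907, 1.8336666695002641]
side [[454.5401699888491, 0.0, 318.88521859554714], [0.0, 454.5401699888491, 209.23329643599237], [0.0, 0.0, 1.0]] [[0.9816265581329999, -0.19045325343180855, 0.011698659119725726], [-0.1359410400440189, -0.7410516803935057, -0.6575427291193418], [0.13390046303023254, 0.6438710781229429, -0.7533264237746399]] [-0.5352794238939093, 0.0437098577561805, 1.653847562196865]
```

View pics/top0.png

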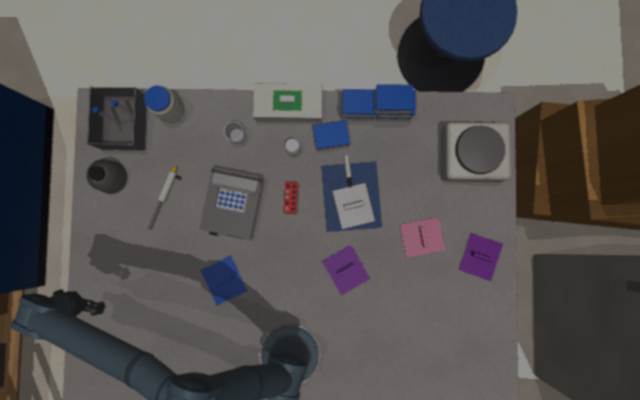

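View pics/side0.png

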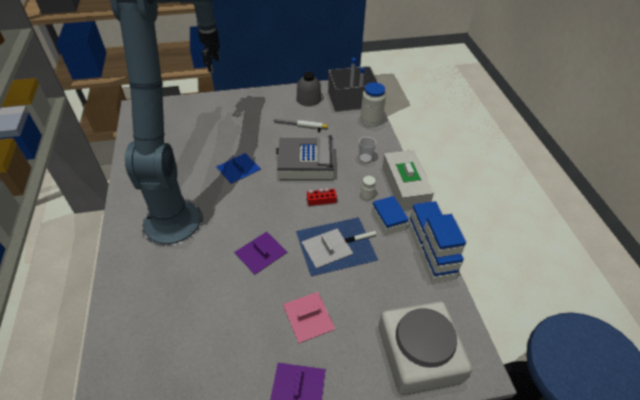

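The top view shows the white plate on the blue pad at about (353,206), with its rib across the view. The mixer is at (233,203) with the flap on its far side, and the rack is between them at (291,197). The side view agrees.

```bash
cat > h.py <<'E'
import numpy as np,cv2
def cloud(d):
    z=d["z_map"].astype(float); v,u=np.mgrid[:z.shape[0],:z.shape[1]]; K=d["mtx"]
    P=np.stack([(u-K[0,2])/K[0,0]*z,(v-K[1,2])/K[1,1]*z,z],-1)
    W=(P-d["t"])@d["R"]; W[z==0]=np.nan
    return W
def rect(pts):
    (c,s,a)=cv2.minAreaRect((pts*1000).astype(np.float32)); return np.round(c,1),np.round(s,1),round(a,2)
E
python3 - <<'E'
from h import *
for n in("top","side"):
    d=np.load(f"pics/{n}0.npz");W=cloud(d);im=d["image"].astype(int);x,y,z=W[...,0],W[...,1],W[...,2]
    if n=="top":
        for v,u in((203,233),(206,353),(197,291)):print(W[v,u])
        for v in range(165,240,5):print(v,np.round(z[v,200:268:4]*1000).astype(int))
    mn=im.min(-1)
    g=(abs(x-.6)<.2)&(y<-.05)&(y>-.4)&(z<.03)&(mn>120)
    k,l,s,c=cv2.connectedComponentsWithStats(g.astype(np.uint8))
    i=1+s[1:,4].argmax();m=l==i;print(n,"plate",s[i],rect(W[m][:,:2]),np.nanmedian(z[m]))
    g=(y<.4)&(y>.05)&(x>.35)&(x<.8)&(z>.062)&(z<.1)
    k,l,s,c=cv2.connectedComponentsWithStats(g.astype(np.uint8))
    i=1+s[1:,4].argmax();m=l==i;print(n,"mixer",s[i],rect(W[m][:,:2]),np.nanmedian(z[m]))
    r=(im[...,2]>110)&(im[...,1]<60)&(im[...,0]<60)&(abs(y)<.2)&(x>.3)
    print("rack",rect(W[r][:,:2]),np.nanmax(z[r]))
E
```

```text
[0.52707416 0.20202181 0.06911136]
[ 0.5236239 -0.2152213  0.0438181]
[0.55289073 0.00300768 0.03734058]
165 [  0  -4   6  -7   5  -5   6  -5   1  -1   0   2 -11  -3  -4   6   1]
170 [-1  2 -8 83 67 66 65 66 -1 -5  3  3 -8 -1 -5 -8  0]
175 [ 5 -4 -4 85 83 79 79 85 87 82 87 70 69 64  2 -1 -4]
180 [ 2  0 -1 63 84 86 86 89 77 89 86 87 79 81 94 86 15]
185 [ 4  1 -2 87 90 83 80 83 84 79 86 85 85 78 81 73  1]
190 [-2 -3 74 68 63 55 74 51 56 91 86 86 81 83 82 63  0]
195 [ 0 -5 68 70 73 65 57 78 80 73 67 67 69 67 66 40 -1]
200 [ -1 -10  76  81  68  62  63  71  75  75  71  62  68  65  69  12  -5]
205 [ 2 -5 69 67 56 72 71 72 74 71 70 63 63 67 76 -5  8]
210 [15 65 70 69 68 66 72 70 54 64 69 49 65 73 72  7  1]
215 [ 5 75 77 65 65 69 71 70 72 69 73 62 69 71 39 -1 -2]
220 [                  -3                   68                   70
                   64                   64                   70
                   69                   76                   67
                   67                   75                   69
                   71                   71                    1
          
[... 169 characters left out ...]
4 -6 48 78 67 67 67 70 32 -1 -4  6]
top plate [ 334  184   40   44 1085] (array([ 527.7, -218.5]), array([136.6, 115.5]), 14.77) 0.007222360975772525
top mixer [ 200  167   63   72 3031] (array([527.9, 208.8]), array([181.4, 220.4]), 79.27) 0.07132922764701748
rack (array([553. ,   7.3]), array([ 48. , 108.2]), 87.57) 0.05091420173183107
side plate [302 229  50  38 975] (array([ 530.6, -221.2]), array([143.3, 122.8]), 15.13) 0.00739256297077161
side mixer [ 277  135   57   36 1720] (array([528.6, 204.1]), array([194.7, 220.1]), 79.17) 0.07034800233713334
rack (array([553.8,  -1.9]), array([ 51.2, 108.8]), 85.34) 0.045490079542342986<stdin>:6: RuntimeWarning: invalid value encountered in cast
```

```bash
cat >> h.py <<'E'
from scipy.spatial.transform import Rotation as R
def plan(p,q,tp,yaw,n=5,smax=1.0,tilt=0.0):
    """rows toward position tp, tool down with tool x at yaw (deg)"""
    T=R.from_euler('z',yaw,degrees=True)*R.from_euler('y',tilt,degrees=True)*R.from_euler('x',180,degrees=True)
    C=R.from_quat(np.r_[q[1:],q[0]]); p=np.array(p); rows=[]
    for _ in range(n):
        e=C.inv().apply(np.array(tp)-p)/.025; m=abs(e).max(); e=e*min(1,smax/max(m,1e-9))
        r=np.degrees((C.inv()*T).as_rotvec())/8; m2=abs(r).max(); r=r*min(1,1/max(m2,1e-9))
        e=np.round(e,2);r=np.round(r,2); rows.append([e.tolist(),r.tolist()])
        p=p+C.apply(e*.025); C=C*R.from_rotvec(np.radians(r*8))
    print(str(rows).replace(' ','')); print("end",np.round(p,4),"togo",np.round(np.array(tp)-p,4))
def go(tp,yaw,n=5,smax=1.0,tilt=0.0):
    from cell import env
    s=env.observe(); print(round(s['time_s'],2),np.round(s['tcp_pos'],4),"F",np.round(s['contact_force'],1),"w",round(s['width'],4))
    plan(s['tcp_pos'],s['ee_rot'],tp,yaw,n,smax,tilt)
E
python3 -c "
from h import *
go([.47,.215,.25],-10.7,10)"
```

```text
0.1 [0.2121 0.6135 0.2123] F [ 1.2  0.3 -0.3] w 0.0855
[[[-0.78,1.0,-0.1],[0.0,0.0,1.0]],[[-0.58,1.0,-0.09],[0.0,0.0,1.0]],[[-0.4,1.0,-0.08],[0.0,0.0,1.0]],[[-0.25,1.0,-0.08],[0.0,0.0,1.0]],[[-0.11,1.0,-0.08],[0.0,0.0,1.0]],[[0.03,1.0,-0.08],[0.0,0.0,1.0]],[[0.18,1.0,-0.08],[0.0,0.0,1.0]],[[0.32,1.0,-0.08],[0.01,0.0,1.0]],[[0.49,1.0,-0.09],[0.0,0.0,1.0]],[[0.67,1.0,-0.1],[0.01,0.0,1.0]]]
end [0.3603 0.3842 0.2341] togo [ 0.1097 -0.1692  0.0159]
```

Call:
servo_tool:
  motion:
    - [[-0.78,1.0,-0.1],[0,0,1]]
    - [[-0.58,1.0,-0.1],[0,0,1]]
    - [[-0.4,1.0,-0.1],[0,0,1]]
    - [[-0.25,1.0,-0.1],[0,0,1]]
    - [[-0.1,1.0,-0.1],[0,0,1]]
  grip: 0

```text
time_s: 0.72
tcp_pos: [0.2846, 0.4932, 0.221]
ee_rot: [0.003, 0.966, 0.259, -0.004]
contact_force: [0.2, 0.5, 0.2]
width: 0.0855
```

Call:
servo_tool:
  motion:
    - [[0.0,1.0,-0.1],[0,0,1]]
    - [[0.2,1.0,-0.1],[0,0,1]]
    - [[0.3,1.0,-0.1],[0,0,1]]
    - [[0.5,1.0,-0.1],[0,0,1]]
    - [[0.7,1.0,-0.1],[0,0,1]]

```text
time_s: 1.35
tcp_pos: [0.3553, 0.3723, 0.2318]
ee_rot: [0.007, 0.995, -0.099, -0.003]
contact_force: [0.4, -0.0, 0.7]
width: 0.0854
```

```bash
python3 -c "
from h import *
go([.47,.215,.25],-10.7,10)"
```

```text
1.35 [0.3553 0.3723 0.2318] F [ 0.4 -0.   0.7] w 0.0854
[[[1.0,0.92,-0.12],[0.1,0.04,-0.08]],[[1.0,0.94,-0.13],[0.0,-0.0,0.0]],[[1.0,0.94,-0.13],[0.0,-0.0,0.0]],[[1.0,0.94,-0.13],[0.0,-0.0,0.0]],[[1.0,0.94,-0.12],[0.0,-0.0,0.0]],[[0.69,0.64,-0.09],[0.0,-0.0,0.0]],[[-0.0,0.0,0.0],[0.0,-0.0,0.0]],[[-0.0,0.0,0.0],[0.0,-0.0,0.0]],[[-0.0,0.0,0.0],[0.0,-0.0,0.0]],[[-0.0,0.0,0.0],[0.0,-0.0,0.0]]]
end [0.4701 0.215  0.2501] togo [-0.0001 -0.     -0.0001]
```

Call:
servo_tool:
  motion:
    - [[1.0,0.92,-0.12],[0.1,0.04,-0.1]]
    - [[1,0.94,-0.1],[0,0,0]]
    - [[1,0.94,-0.1],[0,0,0]]
    - [[0.9,0.84,-0.1],[0,0,0]]
    - [[0,0,0],[0,0,0]]

```text
time_s: 1.98
tcp_pos: [0.4361, 0.2568, 0.2409]
ee_rot: [0.002, 0.996, -0.095, -0.001]
contact_force: [0.2, 0.5, 0.5]
width: 0.0857
```

```bash
python3 - <<'E'
from h import *
from cell import optics,env
d=optics.snapshot("wrist"); np.savez("pics/w1.npz",**d)
im=d["image"].copy(); W=cloud(d)
print(env.observe()['tcp_pos'], d["R"].tolist(),d["t"].tolist())
cv2.imwrite("pics/w1.png",im)
for v in range(0,400,40):print(v,[str(int(a)) for a in np.nan_to_num(W[v,::40,2]*1000,nan=-99)])
E
```

```text
[0.43483801 0.25846822 0.24060389] [[0.9822066463707716, -0.18778806019532818, -0.00239755566362761], [-0.1788096072538684, -0.9389966628878211, 0.29378970614923755], [-0.05742149579035486, -0.2881334960285142, -0.955867072498884]] [-0.3797373795500339, 0.2721588950097734, 0.5044319738728894]
0 ['1', '0', '0', '0', '0', '1', '0', '1', '2', '-1', '0', '15', '19', '0', '0', '0']
40 ['0', '0', '1', '0', '0', '0', '-99', '0', '-1', '0', '1', '0', '1', '0', '1', '1']
80 ['0', '1', '0', '2', '2', '0', '-99', '0', '0', '1', '0', '0', '0', '0', '0', '0']
120 ['0', '0', '0', '0', '0', '0', '0', '0', '1', '-1', '0', '1', '0', '0', '0', '0']
160 ['1', '1', '0', '0', '0', '4', '1', '0', '69', '70', '68', '69', '84', '0', '25', '81']
200 ['1', '0', '0', '0', '5', '5', '5', '1', '70', '71', '67', '70', '82', '0', '0', '0']
240 ['1', '0', '0', '2', '0', '5', '0', '0', '71', '71', '58', '88', '86', '1', '0', '7']
280 ['1', '0', '0', '1', '1', '299', '0', '0', '0', '0', '0', '299', '0', '0', '0', '14']
320 ['0', '1', '13', '325', '324', '331', '0', '0', '0', '0', '49', '324', '324', '324', '84', '22']
360 ['1', '0', '341', '328', '324', '346', '345', '340', '340', '340', '346', '345', '324', '328', '341', '63']
```

View pics/w1.png

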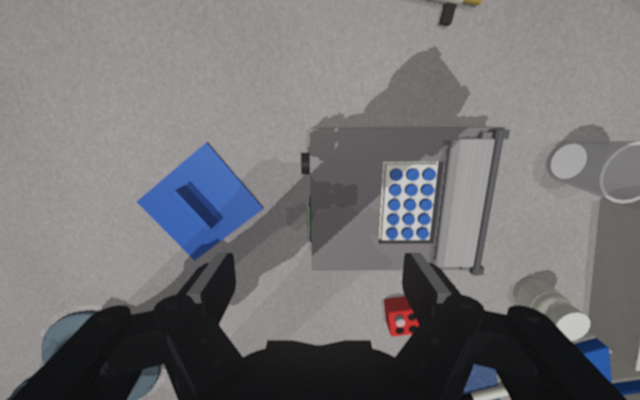

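The wrist view is clear: mixer deck at about (310–505, 128–272), flap at about (440–490), and the 15 blue caps centred near (412,204). The caps' centroid is the plate's home position.

```bash
cat >> h.py <<'E'
def onplane(d,uv,z):
    uv=np.atleast_2d(uv); r=np.c_[uv,np.ones(len(uv))]@np.linalg.inv(d["mtx"]).T@d["R"]; c=-d["R"].T@d["t"]
    return (c+r*((z-c[2])/r[:,2])[:,None])[:,:2]
def caps(d):
    im=d["image"].astype(int)
    b=((im[...,0]-im[...,2]>50)).astype(np.uint8)
    W=cloud(d); b&=(np.nan_to_num(W[...,2])>.055).astype(np.uint8)&(np.nan_to_num(W[...,2])<.095).astype(np.uint8)
    k,l,s,c=cv2.connectedComponentsWithStats(b); c=c[1:][s[1:,4]>40]; print(len(c),"caps")
    X=onplane(d,c,.075); m=X.mean(0); _,S,V=np.linalg.svd(X-m); V0=V[1]*np.sign(V[1][0]); 
    print("caps centre",np.round(m,4),"yaw",np.degrees(np.arctan2(V0[1],V0[0])))
    return m
E
python3 - <<'E'
from h import *
d=np.load("pics/w1.npz"); W=cloud(d); caps(d)
z=W[...,2]; g=(z>.06)&(z<.1); g[260:]=g[260:]&True
k,l,s,c=cv2.connectedComponentsWithStats(g.astype(np.uint8)); i=l[150,350]; m=l==i
print(s[i],rect(W[m][:,:2]))
im=d["image"].astype(int); w=(im.min(-1)>120)&m
E
python3 -c "
from h import *
go([.47,-.05,.22],15,10)"
```

```text
17 caps
caps centre [0.5696 0.1715] yaw 39.60003661824235
[  310   127   201   150 25201] (array([529. , 209.1]), array([180.4, 220.5]), 79.52)
2.02 [0.4348 0.2585 0.2406] F [-0.6  0.   0.1] w 0.0851
[[[0.31,1.0,0.07],[0.01,0.01,-1.0]],[[0.16,1.0,0.07],[0.0,0.01,-1.0]],[[0.02,1.0,0.07],[0.01,0.0,-1.0]],[[-0.12,1.0,0.07],[-0.0,0.0,-0.21]],[[-0.15,1.0,0.07],[-0.0,0.0,-0.0]],[[-0.15,1.0,0.07],[-0.0,0.0,-0.0]],[[-0.15,1.0,0.07],[-0.0,0.0,-0.0]],[[-0.15,1.0,0.06],[-0.0,0.0,-0.0]],[[-0.15,1.0,0.07],[-0.0,0.0,-0.0]],[[-0.15,1.0,0.06],[-0.0,0.0,-0.0]]]
end [0.4634 0.0067 0.2237] togo [ 0.0066 -0.0567 -0.0037]
```

```bash
python3 - <<'E'
import re
s=open('h.py').read()
s=s.replace("X=onplane(d,c,.075);","X=onplane(d,c,.075); X=X[np.hypot(*(X-[.539,.207]).T)<.07]; print(len(X));")
open('h.py','w').write(s)
from h import *
caps(np.load("pics/w1.npz"))
go([.50,-.29,.23],15,15)
E
```

```text
17 caps
15
caps centre [0.5379 0.2089] yaw -10.243774521997022
2.02 [0.4348 0.2585 0.2406] F [-0.6  0.   0.1] w 0.0851
[[[0.31,1.0,0.02],[0.01,0.01,-1.0]],[[0.17,1.0,0.02],[0.0,0.01,-1.0]],[[0.03,1.0,0.02],[0.01,0.0,-1.0]],[[-0.11,1.0,0.02],[-0.0,0.0,-0.21]],[[-0.14,1.0,0.02],[-0.0,0.0,-0.0]],[[-0.15,1.0,0.02],[-0.0,0.0,-0.0]],[[-0.14,1.0,0.02],[-0.0,0.0,-0.0]],[[-0.15,1.0,0.02],[-0.0,0.0,-0.0]],[[-0.14,1.0,0.02],[-0.0,0.0,-0.0]],[[-0.15,1.0,0.02],[-0.0,0.0,-0.0]],[[-0.14,1.0,0.02],[-0.0,0.0,-0.0]],[[-0.15,1.0,0.02],[-0.0,0.0,-0.0]],[[-0.14,1.0,0.02],[-0.0,0.0,-0.0]],[[-0.15,1.0,0.02],[-0.0,0.0,-0.0]],[[-0.14,1.0,0.02],[-0.0,0.0,-0.0]]]
end [ 0.4798 -0.1184  0.2333] togo [ 0.0202 -0.1716 -0.0033]
```

Call:
servo_tool:
  motion:
    - [[0.3,1.0,0.02],[0,0,-1]]
    - [[0.2,1.0,0.02],[0,0,-1]]
    - [[0.0,1.0,0.02],[0,0,-1]]
    - [[-0.1,1.0,0.02],[0,0,-0.2]]
    - [[-0.15,1.0,0.02],[0,0,0]]

```text
time_s: 2.65
tcp_pos: [0.4461, 0.1401, 0.2361]
ee_rot: [0.0, 0.989, 0.147, -0.004]
contact_force: [-0.1, -0.6, 0.3]
width: 0.0855
```

Call:
servo_tool:
  motion:
    - [[-0.15,1.0,0.02],[0,0,0]]
    - [[-0.15,1.0,0.02],[0,0,0]]
    - [[-0.15,1.0,0.02],[0,0,0]]
    - [[-0.15,1.0,0.02],[0,0,0]]
    - [[-0.15,1.0,0.02],[0,0,0]]

```text
time_s: 3.28
tcp_pos: [0.4622, 0.0209, 0.2318]
ee_rot: [-0.001, 0.988, 0.155, -0.006]
contact_force: [-0.0, 0.6, 0.5]
width: 0.0854
```

Call:
servo_tool:
  motion:
    - [[-0.15,1.0,0.02],[0,0,0]]
    - [[-0.15,1.0,0.02],[0,0,0]]
    - [[-0.15,1.0,0.02],[0,0,0]]
    - [[-0.15,1.0,0.02],[0,0,0]]
    - [[-0.15,1.0,0.02],[0,0,0]]

```text
time_s: 3.9
tcp_pos: [0.4831, -0.0967, 0.2271]
ee_rot: [-0.003, 0.986, 0.164, -0.007]
contact_force: [0.6, -0.5, -0.7]
width: 0.0854
```

```bash
python3 -c "
from h import *
go([.50,-.29,.23],15,10)"
```

```text
3.9 [ 0.4831 -0.0967  0.2271] F [ 0.6 -0.5 -0.7] w 0.0854
[[[-0.25,1.0,-0.02],[-0.05,0.09,0.48]],[[-0.18,1.0,-0.02],[-0.0,0.0,-0.0]],[[-0.17,1.0,-0.01],[-0.0,0.0,-0.0]],[[-0.18,1.0,-0.02],[-0.0,0.0,-0.0]],[[-0.17,1.0,-0.01],[-0.0,0.0,-0.0]],[[-0.18,1.0,-0.02],[-0.0,0.0,-0.0]],[[-0.17,1.0,-0.01],[-0.0,0.0,-0.0]],[[-0.11,0.63,-0.01],[-0.0,0.0,-0.0]],[[-0.0,-0.0,-0.0],[-0.0,0.0,-0.0]],[[-0.0,-0.0,-0.0],[-0.0,0.0,-0.0]]]
end [ 0.5001 -0.29    0.2299] togo [-0.0001 -0.      0.0001]
```

Call:
servo_tool:
  motion:
    - [[-0.25,1.0,0],[-0.05,0.1,0.5]]
    - [[-0.18,1.0,0],[0,0,0]]
    - [[-0.18,1.0,0],[0,0,0]]
    - [[-0.18,1.0,0],[0,0,0]]
    - [[-0.18,1.0,0],[0,0,0]]

```text
time_s: 4.53
tcp_pos: [0.494, -0.2219, 0.2252]
ee_rot: [-0.002, 0.992, 0.128, 0.001]
contact_force: [-0.0, 0.8, -1.0]
width: 0.0854
```

Call:
servo_tool:
  motion:
    - [[-0.1,1.0,0],[0,0,0]]
    - [[-0.1,1.0,0],[0,0,0]]
    - [[-0.1,0.6,0],[0,0,0]]
    - [[0,0,0],[0,0,0]]

```text
time_s: 5.03
tcp_pos: [0.5032, -0.2878, 0.2236]
ee_rot: [-0.002, 0.992, 0.125, 0.0]
contact_force: [0.1, 1.2, 1.0]
width: 0.0852
```

```bash
cat >> h.py <<'E'
def lines(d,m,z,size):
    """rectangle of mask outline on plane z, edges fitted by cv2.fitLine"""
    c,_=cv2.findContours(m.astype(np.uint8),cv2.RETR_EXTERNAL,cv2.CHAIN_APPROX_NONE); c=max(c,key=cv2.contourArea)[:,0]
    X=onplane(d,c,z); return rect(X)
E
python3 - <<'E'
from h import *
from cell import optics,env
d=optics.snapshot("wrist"); np.savez("pics/w2.npz",**d)
cv2.imwrite("pics/w2.png",d["image"]); W=cloud(d); z=W[...,2]; s=env.observe(); print(s['time_s'],s['tcp_pos'],s['ee_rot'])
near=np.hypot(W[...,0]-.529,W[...,1]+.22)<.12
im=d["image"].astype(int)
m=near&(im.min(-1)>75)&(z<.05)&(abs(im[...,0]-im[...,2])<60)
k,l,st,c=cv2.connectedComponentsWithStats(m.astype(np.uint8)); i=1+st[1:,4].argmax(); p=l==i
print("sheet",st[i],lines(d,p,.008,0))
r=near&(z>.028)&(z<.05)
k,l,st,c=cv2.connectedComponentsWithStats(r.astype(np.uint8)); i=1+st[1:,4].argmax(); q=l==i
print("rib",st[i],rect(W[q][:,:2]),lines(d,q,.040,0),np.median(z[q]))
E
```

```text
5.075 [ 0.50338401 -0.28681193  0.22346115] [-2.83093815e-03  9.92093016e-01  1.25472508e-01  2.88479902e-04]
sheet [  259    25   154   192 19303] (array([ 506.3, -226.1]), array([189.3, 234.6]), 14.8)
rib [348  98  13  62 688] (array([ 528.8, -219.2]), array([12.1, 69.2]), 14.68) (array([ 528.2, -219.3]), array([13.1, 69.1]), 14.72) 0.04032255610535068
```

View pics/w2.png

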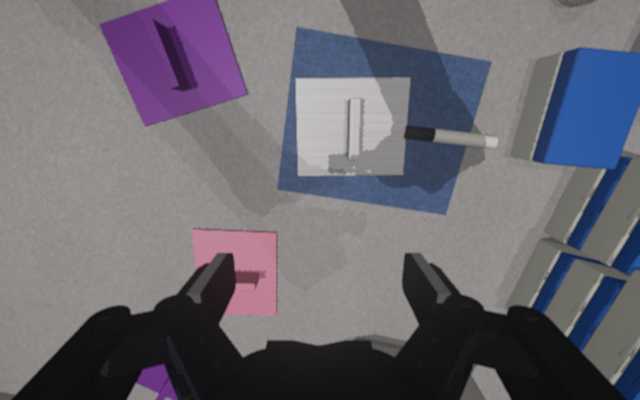

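Wrist view: the white plate spans about (295–410, 78–178), its rib is at (354,127), and the marker sits just beyond its right edge. The rib pose comes out at (0.5285, -0.2193), yaw 14.7°.

```bash
python3 -c "
from h import *
go([.5285,-.2193,.08],14.7,8)"
```

```text
5.08 [ 0.5034 -0.2868  0.2235] F [-0.1 -0.1 -0.2] w 0.0852
[[[0.28,-0.41,1.0],[-0.04,-0.01,-0.04]],[[0.29,-0.41,1.0],[0.0,0.0,0.0]],[[0.29,-0.41,1.0],[0.0,0.0,0.0]],[[0.29,-0.41,1.0],[0.0,0.0,0.0]],[[0.29,-0.41,1.0],[0.0,0.0,0.0]],[[0.22,-0.3,0.74],[0.0,0.0,0.0]],[[-0.0,-0.0,0.0],[0.0,0.0,0.0]],[[-0.0,-0.0,0.0],[0.0,0.0,0.0]]]
end [ 0.5286 -0.2193  0.08  ] togo [-0.0001  0.     -0.    ]
```

Call:
servo_tool:
  motion:
    - [[0.3,-0.5,1.0],[0,0,0]]
    - [[0.3,-0.5,1.0],[0,0,0]]
    - [[0.3,-0.5,1.0],[0,0,0]]
    - [[0.3,-0.5,1.0],[0,0,0]]
    - [[0.3,-0.5,0.8],[0,0,0]]

```text
time_s: 5.7
tcp_pos: [0.5277, -0.2078, 0.1028]
ee_rot: [-0.005, 0.992, 0.127, 0.004]
contact_force: [0.8, -0.2, 0.7]
width: 0.0856
```

```bash
python3 -c "
from h import *
go([.5285,-.2193,.045],14.7,4)"
```

```text
5.7 [ 0.5277 -0.2078  0.1028] F [ 0.8 -0.2  0.7] w 0.0856
[[[-0.05,0.2,1.0],[-0.06,-0.06,-0.01]],[[-0.03,0.2,1.0],[-0.0,-0.0,0.0]],[[-0.01,0.06,0.31],[-0.0,-0.0,0.0]],[[-0.0,0.0,0.0],[-0.0,-0.0,0.0]]]
end [ 0.5286 -0.2192  0.045 ] togo [-0.0001 -0.0001 -0.    ]
```

Call:
servo_tool:
  motion:
    - [[0,0.4,0.9],[-0.06,-0.06,0]]
    - [[0,0.1,0.8],[0,0,0]]
    - [[0,0,0.5],[0,0,0]]
    - [[0,0,0],[0,0,0]]

```text
time_s: 6.2
tcp_pos: [0.5318, -0.213, 0.0435]
ee_rot: [-0.003, 0.991, 0.131, -0.001]
contact_force: [0.3, -0.3, 0.8]
width: 0.0854
```

```bash
python3 -c "
from h import *
go([.5285,-.2193,.030],14.7,2)"
```

```text
6.2 [ 0.5318 -0.213   0.0435] F [ 0.3 -0.3  0.8] w 0.0854
[[[-0.19,0.21,0.54],[-0.04,0.01,0.04]],[[-0.0,0.0,-0.0],[0.0,-0.0,0.0]]]
end [ 0.5285 -0.2192  0.03  ] togo [-0.     -0.0001  0.    ]
```

Call:
servo_tool:
  motion:
    - [[-0.2,0.25,0.4],[-0.04,0,0.04]]
    - [[0,0,0.1],[0,0,0]]

```text
time_s: 6.45
tcp_pos: [0.5291, -0.2217, 0.0316]
ee_rot: [0.001, 0.992, 0.127, 0.001]
contact_force: [0.0, -0.4, -0.2]
width: 0.0856
```

```bash
python3 -c "
from h import *
go([.5285,-.2193,.030],14.7,2)"
```

```text
6.45 [ 0.5291 -0.2217  0.0316] F [ 0.  -0.4 -0.2] w 0.0856
[[[0.0,-0.1,0.06],[0.02,-0.01,-0.01]],[[0.0,-0.0,0.0],[-0.0,0.0,0.0]]]
end [ 0.5285 -0.2193  0.0301] togo [ 0.      0.     -0.0001]
```

Call:
servo_tool:
  motion:
    - [[0,-0.1,0.04],[0,0,0]]
    - [[0,0,0],[0,0,0]]
    - [[0,0,0],[0,0,0]]
    - [[0,0,0],[0,0,0]]
    - [[0,0,0],[0,0,0]]
  grip: 1

```text
time_s: 7.08
tcp_pos: [0.5295, -0.2195, 0.0317]
ee_rot: [0.001, 0.992, 0.127, 0.002]
contact_force: [-0.3, 0.3, 0.3]
width: -0.0001
```

Call:
servo_tool:
  motion:
    - [[0,0,0],[0,0,0]]
    - [[0,0,0],[0,0,0]]
    - [[0,0,0],[0,0,0]]

```text
time_s: 7.45
tcp_pos: [0.5296, -0.2195, 0.0317]
ee_rot: [0.001, 0.992, 0.127, 0.002]
contact_force: [0.3, -0.5, -0.4]
width: 0.0001
```

The fingers shut fully, so they missed the rib. I'll take a look before doing anything else.

```bash
python3 - <<'E'
from h import *
from cell import optics,env
a=[]
for n in("wrist","side","top"):
    d=optics.snapshot(n); np.savez(f"pics/{n}3.npz",**d)
    im=d["image"]
    if n=="side": im=cv2.resize(im[180:300,240:440],None,fx=4,fy=4,interpolation=cv2.INTER_CUBIC)[:400,:640]
    if n!="top": a.append(im)
cv2.imwrite("pics/c3.png",cv2.resize(np.vstack(a),(480,600)))
print(env.observe())
E
```

```text
{'time_s': 7.6, 'joint_pos': array([-0.25841981,  0.57325511,  0.717057  ,  1.94196668, -0.5138878 ,
        0.81061429,  0.99788135]), 'qvel': array([-0.00035707, -0.00163519, -0.001244  ,  0.00061236, -0.00103872,
        0.00023554, -0.00011475]), 'effort': array([-3.04715861e-03, -3.66355813e+01,  9.68672991e+00, -1.73065782e+01,
        4.30073182e-03, -1.50550541e-02,  8.72100344e-06]), 'tcp_pos': array([ 0.52959634, -0.21946114,  0.03169248]), 'ee_rot': array([0.00125853, 0.99187911, 0.12716073, 0.00209524]), 'contact_force': array([-0.56286238,  0.10925029,  0.03349209]), 'ft_torque': array([ 0.00730831, -0.00020475, -0.00553637]), 'width': 4.082343659468157e-05}
```

View pics/c3.png

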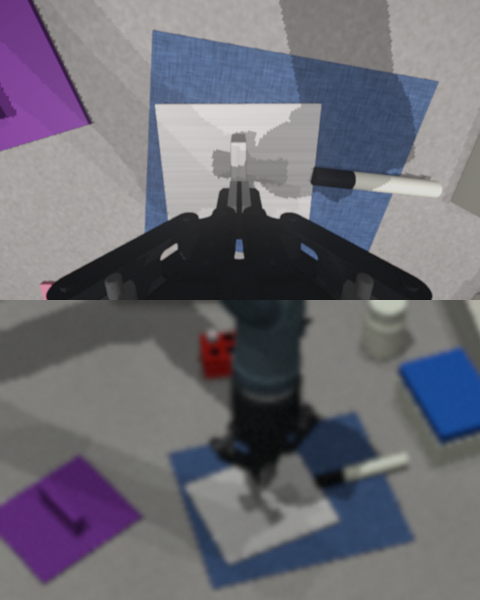

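```bash
python3 - <<'E'
from h import *
d=np.load("pics/wrist3.npz"); W=cloud(d)
cv2.imwrite("pics/c4.png",cv2.resize(d["image"][160:360,220:420],None,fx=3,fy=3,interpolation=cv2.INTER_CUBIC))
for v in range(170,360,8):print(v,[str(int(a)) for a in np.nan_to_num(W[v,284:352:4,2]*1000,nan=-99)])
E
```

```text
170 ['8', '7', '7', '8', '8', '9', '9', '8', '8', '7', '7', '8', '7', '7', '8', '7', '8']
178 ['8', '8', '8', '8', '8', '8', '7', '7', '8', '7', '8', '8', '7', '8', '8', '9', '9']
186 ['8', '8', '8', '8', '8', '7', '31', '31', '31', '31', '32', '7', '8', '8', '8', '9', '7']
194 ['9', '8', '8', '7', '7', '7', '40', '39', '39', '39', '40', '39', '8', '8', '8', '9', '7']
202 ['7', '9', '7', '7', '7', '8', '39', '40', '41', '39', '39', '39', '8', '9', '8', '8', '7']
210 ['8', '8', '7', '9', '7', '8', '40', '39', '39', '40', '39', '40', '8', '7', '8', '8', '9']
218 ['8', '9', '8', '8', '8', '9', '40', '39', '40', '40', '40', '39', '8', '8', '8', '9', '8']
226 ['7', '7', '7', '8', '9', '7', '40', '39', '39', '40', '38', '7', '8', '8', '8', '9', '8']
234 ['8', '8', '9', '9', '9', '8', '40', '40', '41', '40', '39', '8', '8', '9', '7', '9', '8']
242 ['8', '9', '9', '8', '8', '9', '54', '55', '54', '53', '53', '53', '9', '8', '7', '8', '9']
250 ['9', '7', '8', '8', '7', '8', '63', '63', '63', '64', '63', '63', '9', '7', '8', '8', '7']
258 ['8', '8', '64', '64', '65', '63', '72', '71', '72', '7
[... 734 characters left out ...]
'118', '119', '120', '120', '111', '97', '87', '87', '97', '108', '119', '119', '119', '119', '120']
322 ['122', '123', '123', '121', '122', '120', '112', '97', '3', '3', '96', '99', '118', '123', '123', '122', '123']
330 ['126', '126', '126', '126', '125', '121', '99', '98', '3', '3', '96', '98', '119', '126', '126', '126', '126']
338 ['129', '129', '129', '128', '127', '120', '103', '100', '0', '0', '98', '101', '118', '126', '129', '129', '129']
346 ['131', '132', '131', '131', '128', '124', '125', '125', '125', '124', '125', '125', '124', '127', '132', '132', '131']
354 ['135', '134', '135', '134', '127', '127', '128', '129', '129', '128', '128', '129', '128', '128', '133', '134', '135']
```

View pics/c4.png

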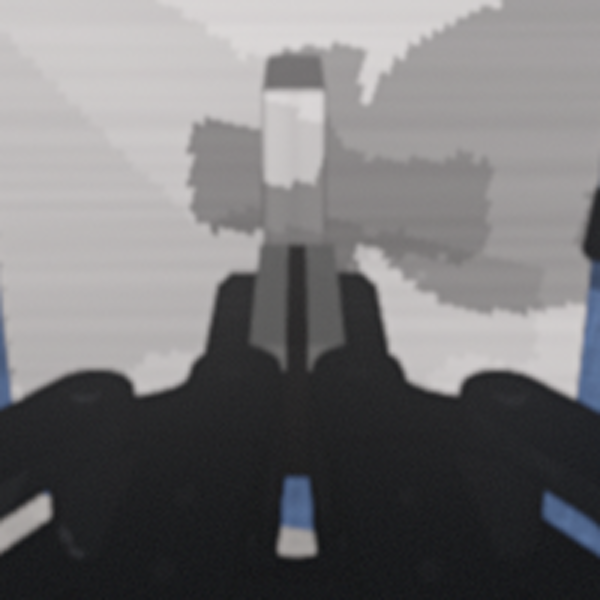

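```bash
python3 - <<'E'
from h import *
for f,t in(("w1",[.4348,.2585,.2406]),("w2",[.5034,-.2868,.2235]),("wrist3",[.5296,-.2195,.0317])):
    d=np.load(f"pics/{f}.npz"); W=cloud(d); c=-d["R"].T@d["t"]; D=W-t
    print(f,"cam-tcp",np.round(c-t,4))
    m=(np.hypot(D[...,0],D[...,1])<.07)&(W[...,2]>(.15 if t[2]>.1 else .043))
    P=D[m]; i=P[:,2].argsort()[:8]; print(np.round(P[i]*1000))
d=np.load("pics/side3.npz");W=cloud(d);D=W-[.5296,-.2195,.0317];m=(np.hypot(D[...,0],D[...,1])<.03)&(W[...,2]>.043)
P=D[m];i=P[:,2].argsort()[:12];print("side\n",np.round(P[i]*1000))
E
```

```text
w1 cam-tcp [0.0158 0.0711 0.1607]
[[-40.   9.  31.]
 [ 43. -13.  31.]
 [ 45.  -4.  31.]
 [ 43. -14.  31.]
 [ 43. -15.  31.]
 [-41.   7.  32.]
 [-41.   3.  32.]
 [ 44. -10.  32.]]
w2 cam-tcp [-0.0183  0.0695  0.1611]
[[ 43.   5.  30.]
 [-41. -15.  31.]
 [ 41.  11.  31.]
 [ 43.   3.  31.]
 [-42. -10.  31.]
 [ 42.   6.  31.]
 [-42. -11.  32.]
 [ 41.  12.  32.]]
wrist3 cam-tcp [-0.0191  0.0716  0.1605]
[[ 0. 10. 22.]
 [-0. 10. 22.]
 [ 2. 11. 22.]
 [-1. 10. 22.]
 [-2. 10. 22.]
 [-8.  9. 22.]
 [-8.  9. 22.]
 [-3. 10. 22.]]
side
 [[  3.  -8.  11.]
 [  6. -23.  13.]
 [ -5. -10.  16.]
 [  1. -16.  16.]
 [ -2. -14.  21.]
 [  2. -11.  21.]
 [ -9. -11.  24.]
 [  8. -11.  26.]
 [  4. -16.  27.]
 [ -3. -15.  28.]
 [  9.  -9.  28.]
 [ 13.  -6.  29.]]
```

The fingers shut above the rib. In the wrist depth, the shut tips stand about 18 mm above the reported TCP height, where they should be 19 mm below it. The side camera roughly agrees. The reported TCP is therefore about 37 mm too far along the tool axis, with no clear sideways error. I'll correct for this and check the actual finger height in the image before closing again.

Call:
servo_tool:
  motion:
    - [[0,0,0],[0,0,0]]
    - [[0,0,0],[0,0,0]]
    - [[0,0,0],[0,0,0]]
    - [[0,0,0],[0,0,0]]
  grip: 0

```text
time_s: 8.1
tcp_pos: [0.5296, -0.2195, 0.0317]
ee_rot: [0.001, 0.992, 0.127, 0.002]
contact_force: [0.6, 0.2, 0.1]
width: 0.0725
```

Call:
servo_tool:
  motion:
    - [[-0.04,0,0.6],[0,0,0]]
    - [[0,0,0.5],[0,0,0]]
    - [[0,0,0.3],[0,0,0]]
    - [[0,0,0],[0,0,0]]

```text
time_s: 8.6
tcp_pos: [0.5278, -0.2193, -0.0069]
ee_rot: [0.001, 0.992, 0.127, 0.001]
contact_force: [-0.4, -0.3, -0.2]
width: 0.0855
```

```bash
cat >> h.py <<'E'
def tips(d,t):
    W=cloud(d); D=W-t; c=-d["R"].T@d["t"]
    m=(np.hypot(D[...,0],D[...,1])<.07)&(W[...,2]>.012)&(d["image"].max(-1)<70)&(np.hypot(D[...,0],D[...,1])>.03)
    P=W[m]; i=P[:,2].argsort()[:12]; print("lowest",np.round(P[i]*1000).tolist())
E
python3 -c "
from h import *
from cell import optics,env
d=optics.snapshot('wrist');np.savez('pics/w5.npz',**d)
tips(d,env.observe()['tcp_pos'])
go([.5285,-.2193,-.007],14.7,2)"
```

```text
lowest [[595.0, -202.0, 12.0], [595.0, -203.0, 12.0], [596.0, -209.0, 12.0], [597.0, -209.0, 12.0], [596.0, -202.0, 12.0], [595.0, -201.0, 12.0], [595.0, -201.0, 12.0], [596.0, -203.0, 12.0], [596.0, -206.0, 12.0], [596.0, -207.0, 13.0], [596.0, -205.0, 13.0], [596.0, -204.0, 13.0]]
8.65 [ 0.5281 -0.2195 -0.0065] F [-0.8 -0.4 -1.1] w 0.0852
[[[0.02,-0.0,0.02],[0.02,-0.02,-0.01]],[[-0.0,-0.0,0.0],[-0.0,0.0,-0.0]]]
end [ 0.5285 -0.2194 -0.007 ] togo [-0.      0.0001 -0.    ]
```

Call:
servo_tool:
  motion:
    - [[0,0,0],[0,0,0]]
    - [[0,0,0],[0,0,0]]
    - [[0,0,0],[0,0,0]]
    - [[0,0,0],[0,0,0]]
    - [[0,0,0],[0,0,0]]
  grip: 1

```text
time_s: 9.28
tcp_pos: [0.5294, -0.2201, -0.0051]
ee_rot: [0.002, 0.992, 0.127, 0.003]
contact_force: [0.9, -0.0, 0.0]
width: 0.011
```

```bash
python3 -c "
from h import *
go([.5285,-.2193,.11],14.7,5)"
```

```text
9.28 [ 0.5294 -0.2201 -0.0051] F [ 0.9 -0.   0. ] w 0.011
[[[-0.0,-0.0,-1.0],[0.03,-0.04,-0.01]],[[-0.01,-0.01,-1.0],[-0.0,0.0,-0.0]],[[-0.0,-0.01,-1.0],[-0.0,0.0,-0.0]],[[-0.01,-0.01,-1.0],[-0.0,0.0,-0.0]],[[-0.0,-0.01,-0.6],[-0.0,0.0,-0.0]]]
end [ 0.5286 -0.2192  0.1099] togo [-0.0001 -0.0001  0.0001]
```

Call:
servo_tool:
  motion:
    - [[0,0,-0.5],[0,0,0]]
    - [[0,0,-1],[0,0,0]]
    - [[0,0,-1],[0,0,0]]
    - [[0,0,-1],[0,0,0]]
    - [[0,0,-1],[0,0,0]]

```text
time_s: 9.9
tcp_pos: [0.5245, -0.218, 0.1087]
ee_rot: [-0.0, 0.992, 0.127, -0.002]
contact_force: [1.0, -0.1, -1.8]
width: 0.0114
```

```bash
python3 - <<'E'
from h import *
from cell import optics,env
d=optics.snapshot('side');np.savez('pics/s6.npz',**d); cv2.imwrite("pics/s6.png",cv2.resize(d["image"][150:300,230:430],(800,600),interpolation=cv2.INTER_CUBIC))
d=optics.snapshot('wrist');np.savez('pics/w6.npz',**d); W=cloud(d);z=W[...,2]
p=env.observe()['tcp_pos']
m=(abs(z-p[2]-.013)<.012)&(np.hypot(W[...,0]-p[0],W[...,1]-p[1])<.12)&(d["image"].min(-1)>70)
k,l,st,c=cv2.connectedComponentsWithStats(m.astype(np.uint8)); i=1+st[1:,4].argmax(); q=l==i
X=W[q]; A=np.c_[X[:,:2]-p[:2],np.ones(len(X))]; co=np.linalg.lstsq(A,X[:,2],rcond=None)[0]
print("plane slopes",co[:2],"z at tcp-reading",co[2]-p[2],rect(X[:,:2]),st[i])
go([.49,.10,.12],-10.4,10)
E
```

```text
plane slopes [-5.92131572e-05  9.91790859e-04] z at tcp-reading 0.014981888546415661 (array([ 523. , -204.9]), array([140.6,  91.7]), 14.64) [  181   143   276   156 32356]
10.0 [ 0.5271 -0.2194  0.1108] F [ 0.9 -0.6 -2.2] w 0.0108
[[[0.14,-1.0,-0.03],[0.0,-0.01,1.0]],[[-0.0,-1.0,-0.03],[0.0,-0.01,1.0]],[[-0.14,-1.0,-0.03],[0.01,-0.01,1.0]],[[-0.29,-1.0,-0.03],[0.0,0.0,0.12]],[[-0.31,-1.0,-0.03],[0.0,0.0,-0.0]],[[-0.31,-1.0,-0.03],[0.0,0.0,-0.0]],[[-0.31,-1.0,-0.03],[0.0,0.0,-0.0]],[[-0.3,-1.0,-0.03],[0.0,0.0,-0.0]],[[-0.31,-1.0,-0.03],[0.0,0.0,-0.0]],[[-0.3,-1.0,-0.03],[0.0,0.0,-0.0]]]
end [0.4973 0.0373 0.1182] togo [-0.0073  0.0627  0.0018]
```

View pics/s6.png

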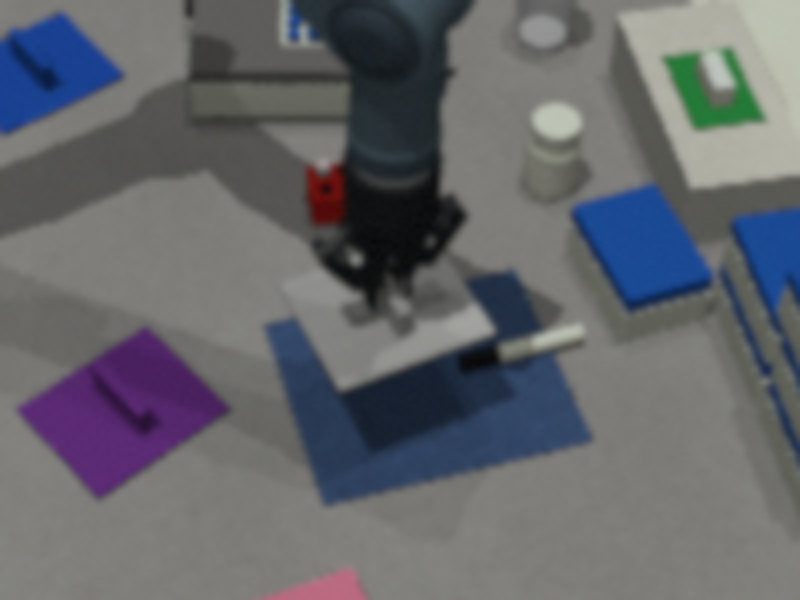

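The plate is lifted level in the fingers, and the marker at (520,348) hasn't moved. The plate's centre is within 1 mm of the tool axis, and its underside is about 9 mm above the reported TCP.

Call:
servo_tool:
  motion:
    - [[0.1,-1.0,0],[0,0,1]]
    - [[0,-1.0,0],[0,0,1]]
    - [[-0.1,-1.0,0],[0,0,1]]
    - [[-0.3,-1.0,0],[0,0,0.1]]
    - [[-0.3,-1.0,0],[0,0,0]]

```text
time_s: 10.62
tcp_pos: [0.509, -0.0917, 0.1071]
ee_rot: [0.001, 0.995, -0.1, -0.0]
contact_force: [-0.3, -0.6, -1.1]
width: 0.0106
```

Call:
servo_tool:
  motion:
    - [[-0.3,-1.0,0],[0,0,0]]
    - [[-0.3,-1.0,0],[0,0,0]]
    - [[-0.3,-1.0,0],[0,0,0]]
    - [[-0.3,-1.0,0],[0,0,0]]
    - [[-0.3,-1.0,0],[0,0,0]]

```text
time_s: 11.25
tcp_pos: [0.4911, 0.0427, 0.102]
ee_rot: [0.002, 0.995, -0.1, -0.004]
contact_force: [1.0, -0.3, -1.3]
width: 0.011
```

```bash
python3 - <<'E'
from h import *
go([.498,.2157,.12],-10.4,8)
E
```

```text
11.25 [0.4911 0.0427 0.102 ] F [ 1.  -0.3 -1.3] w 0.011
[[[-0.16,-1.0,-0.11],[0.03,0.06,-0.14]],[[-0.14,-1.0,-0.11],[0.0,0.0,-0.0]],[[-0.14,-1.0,-0.1],[0.0,0.0,-0.0]],[[-0.15,-1.0,-0.11],[0.0,0.0,-0.0]],[[-0.14,-1.0,-0.1],[0.0,0.0,-0.0]],[[-0.15,-1.0,-0.11],[0.0,0.0,-0.0]],[[-0.12,-0.85,-0.09],[0.0,0.0,-0.0]],[[0.0,-0.0,0.0],[0.0,0.0,-0.0]]]
end [0.498  0.2157 0.1201] togo [ 0.      0.     -0.0001]
```

Call:
servo_tool:
  motion:
    - [[-0.2,-1.0,-0.2],[0.03,0.06,-0.1]]
    - [[-0.2,-1.0,-0.2],[0,0,0]]
    - [[-0.2,-1.0,-0.2],[0,0,0]]
    - [[-0.2,-1.0,-0.1],[0,0,0]]
    - [[-0.1,-1.0,-0.1],[0,0,0]]

```text
time_s: 11.88
tcp_pos: [0.4863, 0.1728, 0.1171]
ee_rot: [0.002, 0.996, -0.093, -0.004]
contact_force: [-0.3, -0.9, -2.4]
width: 0.0112
```

```bash
python3 - <<'E'
from h import *
go([.498,.2157,.11],-10.4,4)
E
```

```text
11.88 [0.4863 0.1728 0.1171] F [-0.3 -0.9 -2.4] w 0.0112
[[[0.08,-1.0,0.15],[0.04,0.06,-0.04]],[[0.07,-0.77,0.13],[-0.0,-0.0,0.0]],[[-0.0,-0.0,-0.0],[-0.0,-0.0,0.0]],[[-0.0,-0.0,-0.0],[-0.0,-0.0,0.0]]]
end [0.4981 0.2156 0.1099] togo [-0.0001  0.0001  0.0001]
```

Call:
servo_tool:
  motion:
    - [[0.1,-1.0,0.1],[0.04,0.06,0]]
    - [[0.1,-0.6,0.1],[0,0,0]]
    - [[0,0,0],[0,0,0]]

```text
time_s: 12.25
tcp_pos: [0.4978, 0.2148, 0.1096]
ee_rot: [0.0, 0.996, -0.091, -0.0]
contact_force: [0.7, 0.0, -2.5]
width: 0.011
```

```bash
python3 - <<'E'
from h import *
from cell import optics,env
d=optics.snapshot('wrist');np.savez('pics/w7.npz',**d); cv2.imwrite("pics/w7.png",d["image"]); W=cloud(d);z=W[...,2]
p=env.observe()['tcp_pos']
m=(abs(z-p[2]-.015)<.008)&(np.hypot(W[...,0]-p[0],W[...,1]-p[1])<.12)&(d["image"].min(-1)>60)
k,l,st,c=cv2.connectedComponentsWithStats(m.astype(np.uint8)); i=1+st[1:,4].argmax(); q=l==i
print("plate",rect(W[q][:,:2]),st[i],"top z-reading",np.median(z[q])-p[2])
th=np.radians(-10.4);H=np.array([.5383,.2085]);ex=np.array([np.cos(th),np.sin(th)])
for n,f in(("now",d),("w1",np.load("pics/w1.npz"))):
    P=cloud(f); M=(P[...,:2]-H)@np.c_[ex,[-ex[1],ex[0]]]; M[...,0]+=.005
    g=(P[...,2]>.076)&(P[...,2]<.092)&(abs(M[...,1])<.09)&(M[...,0]>.03)&(M[...,0]<.12)
    # flap: lip front edge x & lateral extent
    print(n,"flap x pct",np.percentile(M[g][:,0],[1,5,95,99]),"y",np.percentile(M[g][:,1],[1,99]))
    b=g&(M[...,0]<.085); ed=[np.percentile(M[b&(abs(M[...,1]-y)<.008)][:,0],2) if (b&(abs(M[...,1]-y)<.008)).sum()>20 else None for y in(-.06,-.03,0,.03,.06)]; print("lip",ed)
print("tcp in mixer",((p[:2]-H)@np.c_[ex,[-ex[1],ex[0]]]+[.005,0]))
go([.498,.2157,.08],-10.4,3)
E
```

```text
plate (array([500.8, 229.9]), array([ 91., 141.]), 79.91) [  181   143   276   156 32295] top z-reading 0.01369301628348564
now flap x pct [0.04090323 0.05297623 0.09240032 0.09756409] y [-0.07836072  0.0848023 ]
lip [np.float64(0.053774891595466404), np.float64(0.05330637212123045), np.float64(0.0534708555616305), np.float64(0.05347887693375364), np.float64(0.03970814502325941)]
w1 flap x pct [0.03907284 0.04103914 0.09191655 0.09676625] y [-0.08436733  0.08378913]
lip [np.float64(0.03919571310378708), np.float64(0.039323547208270554), np.float64(0.03944673915523762), np.float64(0.03941324840056217), np.float64(0.03951596899826622)]
tcp in mixer [-0.03595382 -0.00233293]
12.3 [0.4976 0.2136 0.1096] F [-0.2 -0.  -2. ] w 0.0109
[[[0.0,-0.07,1.0],[0.01,0.01,-0.02]],[[0.0,-0.02,0.18],[0.0,-0.0,-0.0]],[[0.0,0.0,0.0],[0.0,-0.0,-0.0]]]
end [0.498  0.2158 0.0801] togo [ 0.     -0.0001 -0.0001]
```

View pics/w7.png

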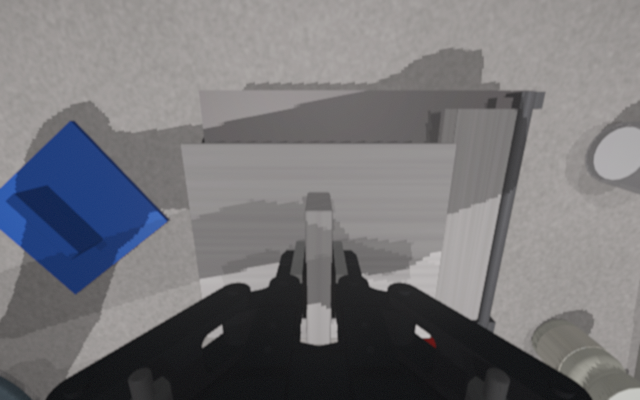

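The plate (180–455, 143–) is over the deck with its edge just short of the lip. In the mixer frame its centre is at x = -36 mm and y ≈ -1.5 mm, square to within 0.3°. The lip is at x = 39.4 mm, which matches the drawing. I'll descend now.

Call:
servo_tool:
  motion:
    - [[0,-0.06,0.8],[0,0,0]]
    - [[0,0,0.5],[0,0,0]]
    - [[0,0,0.2],[0,0,0]]
    - [[0,0,0],[0,0,0]]

```text
time_s: 12.8
tcp_pos: [0.497, 0.2106, 0.0684]
ee_rot: [0.002, 0.995, -0.095, -0.002]
contact_force: [-0.2, -0.9, -2.6]
width: 0.0111
```

```bash
cat >> h.py <<'E'
def mix(p):
    th=np.radians(-10.35);H=np.array([.5383,.2085]);ex=np.array([np.cos(th),np.sin(th)])
    return (np.asarray(p)[:2]-H)@np.c_[ex,[-ex[1],ex[0]]]+[.005,0.0009]
def wor(x,y,z):
    th=np.radians(-10.35); return (np.array([.5383,.2085,z])+np.r_[R.from_euler('z',th).apply([x-.005,y-.0009,0])[:2],0])
def st(x,y,z,n=3,**k):
    from cell import env
    s=env.observe(); r=R.from_quat(np.r_[s['ee_rot'][1:],s['ee_rot'][0]]); v=r.apply([0,0,1])
    print("mixer xy",np.round(mix(s['tcp_pos'])*1000,1),"underside",round(s['tcp_pos'][2]*1000+8.7,1),"yaw",np.round(np.degrees(np.arctan2(*r.apply([1,0,0])[1::-1])),2),"tilt",np.round(v[:2],4),"T",np.round(s['ft_torque'],2))
    go(wor(x,y,z-.0087),-10.35,n,**k)
E
python3 -c "
from h import *
st(-.036,0,.067)"
```

```text
mixer xy [-36.1  -4.4] underside 77.1 yaw -10.89 tilt [-0.004 -0.004] T [-0.04  0.01  0.  ]
12.8 [0.497  0.2106 0.0684] F [-0.2 -0.9 -2.6] w 0.0111
[[[0.0,-0.18,0.4],[0.03,0.02,-0.07]],[[0.0,0.0,0.0],[0.0,0.0,0.0]],[[0.0,0.0,0.0],[0.0,0.0,0.0]]]
end [0.4978 0.215  0.0584] togo [ 0.     -0.     -0.0001]
```

Call:
servo_tool:
  motion:
    - [[0,-0.2,0.1],[0.03,0.02,-0.07]]
    - [[0,0,0.15],[0,0,0]]
    - [[0,0,0.2],[0,0,0]]

```text
time_s: 13.18
tcp_pos: [0.4989, 0.2156, 0.0616]
ee_rot: [-0.001, 0.996, -0.09, -0.002]
contact_force: [-17.2, -4.7, 49.5]
width: 0.0111
```

```bash
python3 -c "
from h import *
st(-.036,0,.067)"
```

```text
mixer xy [-35.    0.9] underside 70.3 yaw -10.33 tilt [-0.0035  0.0028] T [-1.57  3.4  -0.06]
13.18 [0.4989 0.2156 0.0616] F [-17.2  -4.7  49.5] w 0.0111
[[[-0.04,0.03,0.13],[-0.02,0.03,0.0]],[[0.0,0.0,0.0],[0.0,-0.0,0.0]],[[0.0,0.0,0.0],[0.0,-0.0,0.0]]]
end [0.4978 0.2151 0.0584] togo [ 0.     -0.0001 -0.0001]
```

Deck contact is at underside ≈ 70 mm, and the arm is stiff: about 50 N for 4–5 mm of overtravel. I'll ease the press to roughly 10–15 N and slide in.

Call:
servo_tool:
  motion:
    - [[0.1,0,0.03],[0,0,0]]
    - [[0.25,0,0.05],[0,0,0]]
    - [[0.25,0,0.05],[0,0,0]]

```text
time_s: 13.55
tcp_pos: [0.5144, 0.2161, 0.0618]
ee_rot: [-0.004, 0.996, -0.09, -0.003]
contact_force: [-7.2, 0.6, 10.6]
width: 0.0111
```

```bash
python3 -c "
from h import *
st(.006,0,.069)"
```

```text
mixer xy [-19.9   4.1] underside 70.5 yaw -10.28 tilt [-0.0045  0.0094] T [-0.49  0.99 -0.14]
13.55 [0.5144 0.2161 0.0618] F [-7.2  0.6 10.6] w 0.0111
[[[1.0,0.16,0.05],[-0.06,0.04,0.01]],[[0.04,0.0,0.0],[-0.0,0.0,-0.0]],[[-0.0,0.0,0.0],[-0.0,0.0,-0.0]]]
end [0.5393 0.2075 0.0603] togo [-0.0001 -0.0001 -0.    ]
```

Call:
servo_tool:
  motion:
    - [[0.25,0.15,0.05],[-0.05,0.03,0]]
    - [[0.25,0.1,0.05],[-0.02,0,0]]
    - [[0.25,0,0.05],[0,0,0]]

```text
time_s: 13.92
tcp_pos: [0.5315, 0.2131, 0.0619]
ee_rot: [-0.004, 0.996, -0.087, -0.004]
contact_force: [-6.0, -0.3, 12.7]
width: 0.0112
```

```bash
python3 -c "
from h import *
st(.006,0,.069)
from cell import optics
d=optics.snapshot('wrist');np.savez('pics/w8.npz',**d); cv2.imwrite('pics/w8.png',d['image'])
P=cloud(d); M=mix(P.reshape(-1,3)).reshape(400,640,2)
for a in(.042,.05,.06,.07,.08):
  g=(abs(M[...,0]-a)<.004)&(abs(M[...,1])<.07)&(P[...,2]>.06)&(P[...,2]<.13); print(a,g.sum(),np.median(P[g][:,2]))
"
```

```text
mixer xy [-2.5  4.2] underside 70.6 yaw -10.0 tilt [-0.007   0.0086] T [-0.49  0.89 -0.19]
13.93 [0.5315 0.2131 0.0619] F [-6.  -0.3 12.7] w 0.0112
[[[0.34,0.17,0.06],[-0.05,0.06,0.04]],[[-0.0,0.0,-0.0],[-0.0,-0.0,0.0]],[[-0.0,0.0,-0.0],[-0.0,-0.0,0.0]]]
end [0.5391 0.2075 0.0603] togo [-0. -0.  0.]Traceback (most recent call last):
  File "<string>", line 6, in <module>
    P=cloud(d); M=mix(P.reshape(-1,3)).reshape(400,640,2)
                  ~~~^^^^^^^^^^^^^^^^^
  File "h.py", line 45, in mix
    return (np.asarray(p)[:2]-H)@np.c_[ex,[-ex[1],ex[0]]]+[.005,0.0009]
            ~~~~~~~~~~~~~~~~~^~
ValueError: operands could not be broadcast together with shapes (2,3) (2,)
```

Call:
servo_tool:
  motion:
    - [[0.25,0.25,0.04],[-0.05,0.05,0.03]]
    - [[0.15,0.2,0.04],[-0.03,0.03,0.03]]
    - [[0.06,0,0.05],[0,0,0]]

```text
time_s: 14.35
tcp_pos: [0.5387, 0.2091, 0.0618]
ee_rot: [-0.004, 0.996, -0.089, -0.004]
contact_force: [-10.1, -4.6, 17.9]
width: 0.0109
```

```bash
sed -i 's/np.asarray(p)\[:2\]/np.asarray(p)[...,:2]/' h.py; python3 -c "
from h import *
st(.006,0,.069)
from cell import optics
d=optics.snapshot('wrist');np.savez('pics/w8.npz',**d); cv2.imwrite('pics/w8.png',d['image'])
P=cloud(d); M=mix(P)
for a in(.03,.042,.05,.06,.07,.08):
  g=(abs(M[...,0]-a)<.004)&(abs(M[...,1])<.07)&(P[...,2]>.06)&(P[...,2]<.13); print(a,g.sum(),np.median(P[g][:,2]))
g=(P[...,2]>.071)&(P[...,2]<.0785)&(M[...,0]<.03)&(abs(M[...,1])<.08)&(M[...,0]>-.09)&(d['image'].min(-1)>60)
k,l,s,c=cv2.connectedComponentsWithStats(g.astype(np.uint8)); i=1+s[1:,4].argmax(); X=M[l==i]; print('plate back edge x',np.percentile(X[:,0],[.3,2]),'left y',np.percentile(X[:,1],[98,99.7]),np.median(P[l==i][:,2]))
"
```

```text
mixer xy [5.3 1.6] underside 70.5 yaw -10.17 tilt [-0.0069  0.0078] T [-1.5   1.5  -0.24]
14.35 [0.5387 0.2091 0.0618] F [-10.1  -4.6  17.9] w 0.0109
[[[0.03,0.06,0.06],[-0.05,0.06,0.02]],[[-0.0,0.0,-0.0],[0.0,-0.0,0.0]],[[-0.0,0.0,-0.0],[0.0,-0.0,0.0]]]
end [0.5392 0.2075 0.0603] togo [-0.0001 -0.0001  0.    ]
0.03 2334 0.07543848809305356
0.042 3353 0.08696784384130625
0.05 2194 0.08382835927917137
0.06 2519 0.08342446155882331
0.07 2743 0.08342531202799147
0.08 2759 0.08338736911454107
plate back edge x [-0.06648679 -0.06300839] left y [0.06118571 0.06192144] 0.07548090046749178
```

View pics/w8.png

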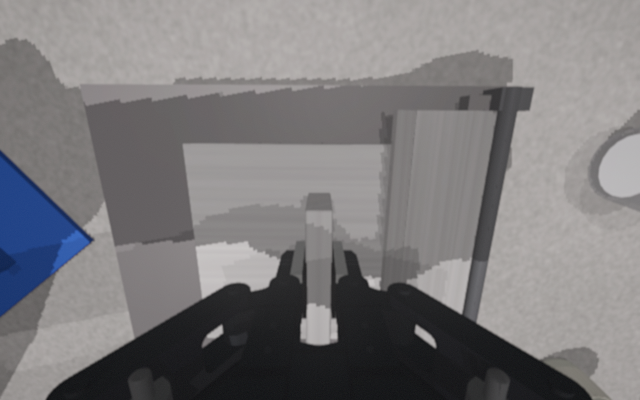

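The plate's edge is under the flap, with its left edge at about (183,143) and the lip at about column 388. The flap top reads 83.4 mm along its whole depth, so it is level. The plate top is at 75.5 mm, so it lies on the deck. I'll do a final settling press.

Call:
servo_tool:
  motion:
    - [[0.02,0,0.06],[-0.02,0.02,0]]
    - [[0.02,0,0.06],[0,0,0]]
    - [[0.01,0,0.06],[0,0,0]]

```text
time_s: 14.78
tcp_pos: [0.5386, 0.209, 0.062]
ee_rot: [-0.004, 0.996, -0.089, -0.006]
contact_force: [-8.6, -0.1, 13.9]
width: 0.0109
```

```bash
python3 -c "
from h import *
st(.006,0,.069)
from cell import optics,order
for _ in range(2):
  d=optics.snapshot('wrist'); P=cloud(d); M=mix(P)
  h=lambda a:np.median(P[(abs(M[...,0]-a)<.004)&(abs(M[...,1])<.07)&(P[...,2]>.06)&(P[...,2]<.13)][:,2]).round(4)
  print([h(a) for a in(.03,.055,.065,.08)])
st(.006,0,.069)
"
```

```text
mixer xy [5.2 1.5] underside 70.7 yaw -10.25 tilt [-0.0121  0.0086] T [-0.68  1.06 -0.15]
14.78 [0.5386 0.209  0.062 ] F [-8.6 -0.1 13.9] w 0.0109
[[[0.03,0.06,0.07],[-0.05,0.1,0.01]],[[0.0,0.0,-0.0],[0.0,-0.0,0.0]],[[0.0,0.0,-0.0],[0.0,-0.0,0.0]]]
end [0.5391 0.2075 0.0603] togo [ 0. -0.  0.]
[np.float64(0.0756), np.float64(0.0834), np.float64(0.0834), np.float64(0.0834)]
[np.float64(0.0756), np.float64(0.0834), np.float64(0.0834), np.float64(0.0834)]
mixer xy [5.2 1.6] underside 70.8 yaw -10.24 tilt [-0.0122  0.0087] T [-0.69  1.13 -0.2 ]
14.88 [0.5386 0.2091 0.0621] F [-7.7 -1.6 13.9] w 0.0112
[[[0.03,0.06,0.07],[-0.05,0.1,0.01]],[[0.0,0.0,-0.0],[0.0,-0.0,0.0]],[[0.0,0.0,-0.0],[0.0,-0.0,0.0]]]
end [0.5391 0.2075 0.0603] togo [ 0.     -0.0001  0.    ]
```

Tilt has crept to 0.015 rad. That's within the limit, but I'll trim it and press slightly harder.

Call:
servo_tool:
  motion:
    - [[0.02,0,0.08],[-0.1,0.15,0]]
    - [[0.01,0,0.08],[-0.1,0.15,0]]

```text
time_s: 15.12
tcp_pos: [0.5396, 0.2079, 0.0618]
ee_rot: [0.011, 0.996, -0.091, 0.011]
contact_force: [-3.5, -3.5, 15.2]
width: 0.0109
```

```bash
python3 -c "
from h import *
st(.006,0,.069)
from cell import optics,order
for _ in range(3):
  d=optics.snapshot('wrist'); P=cloud(d); M=mix(P)
  h=lambda a:np.median(P[(abs(M[...,0]-a)<.004)&(abs(M[...,1])<.07)&(P[...,2]>.06)&(P[...,2]<.13)][:,2]).round(4)
  print([h(a) for a in(-.05,-.03,.03,.055,.065,.08)])
st(.006,0,.069)
"
```

```text
mixer xy [6.4 0.6] underside 70.5 yaw -10.44 tilt [ 0.0208 -0.0238] T [ 0.05  1.94 -0.11]
15.12 [0.5396 0.2079 0.0618] F [-3.5 -3.5 15.2] w 0.0109
[[[-0.02,0.02,0.06],[0.14,-0.18,-0.01]],[[0.0,0.0,0.0],[0.0,0.0,-0.0]],[[0.0,0.0,0.0],[0.0,0.0,-0.0]]]
end [0.5391 0.2075 0.0603] togo [ 0.0001 -0.0001 -0.    ]
[np.float64(0.0754), np.float64(0.0755), np.float64(0.0756), np.float64(0.0834), np.float64(0.0834), np.float64(0.0834)]
[np.float64(0.0754), np.float64(0.0755), np.float64(0.0757), np.float64(0.0834), np.float64(0.0835), np.float64(0.0834)]
[np.float64(0.0754), np.float64(0.0755), np.float64(0.0756), np.float64(0.0834), np.float64(0.0834), np.float64(0.0834)]
mixer xy [6.3 0.6] underside 70.6 yaw -10.42 tilt [ 0.0206 -0.0236] T [ 0.03  1.8  -0.08]
15.28 [0.5396 0.208  0.0619] F [-3.4 -2.5 13.6] w 0.011
[[[-0.02,0.02,0.06],[0.14,-0.18,-0.01]],[[0.0,0.0,0.0],[-0.0,0.0,-0.0]],[[0.0,0.0,0.0],[-0.0,0.0,-0.0]]]
end [0.539  0.2076 0.0604] togo [ 0.0001 -0.0001 -0.0001]
```

That overcorrected the tool tilt, although the plate's measured surface stayed flat to 0.2 mm over 80 mm. I'll back it off.

Call:
servo_tool:
  motion:
    - [[0,0,0.08],[0.1,-0.1,0]]
    - [[0.01,0,0.08],[0,0,0]]

```text
time_s: 15.52
tcp_pos: [0.5391, 0.2087, 0.0616]
ee_rot: [0.001, 0.996, -0.091, 0.002]
contact_force: [-8.3, -2.1, 18.1]
width: 0.0112
```

```bash
python3 -c "
from h import *
st(.006,0,.069)
from cell import optics,order
for _ in range(3):
  d=optics.snapshot('wrist'); P=cloud(d); M=mix(P)
  h=lambda a:np.median(P[(abs(M[...,0]-a)<.004)&(abs(M[...,1])<.07)&(P[...,2]>.06)&(P[...,2]<.13)][:,2]).round(4)
  print([h(a) for a in(-.05,-.03,.03,.055,.065,.08)])
st(.006,0,.069)
"
```

```text
mixer xy [5.8 1.3] underside 70.3 yaw -10.42 tilt [ 0.0034 -0.0027] T [-0.5   1.65 -0.03]
15.53 [0.5391 0.2087 0.0616] F [-8.3 -2.1 18.1] w 0.0112
[[[0.01,0.05,0.05],[0.01,-0.03,-0.01]],[[-0.0,0.0,0.0],[0.0,0.0,0.0]],[[-0.0,0.0,0.0],[0.0,0.0,0.0]]]
end [0.5392 0.2075 0.0604] togo [-0.     -0.     -0.0001]
[np.float64(0.0754), np.float64(0.0754), np.float64(0.0754), np.float64(0.0834), np.float64(0.0834), np.float64(0.0834)]
[np.float64(0.0754), np.float64(0.0754), np.float64(0.0754), np.float64(0.0834), np.float64(0.0834), np.float64(0.0834)]
[np.float64(0.0754), np.float64(0.0754), np.float64(0.0754), np.float64(0.0834), np.float64(0.0834), np.float64(0.0834)]
mixer xy [5.8 1.3] underside 70.3 yaw -10.41 tilt [ 0.0036 -0.003 ] T [-0.42  1.66 -0.09]
15.68 [0.5391 0.2088 0.0616] F [-7.4 -0.7 16. ] w 0.0108
[[[0.01,0.05,0.05],[0.02,-0.03,-0.01]],[[-0.0,0.0,0.0],[-0.0,0.0,0.0]],[[-0.0,0.0,0.0],[-0.0,0.0,0.0]]]
end [0.5391 0.2075 0.0604] togo [-0.     -0.0001 -0.0001]
```

The plate is flat, home, square, pressed and steady, so I'm handing in.

```bash
python3 -c "
from cell import order,env
print(order.job_done())"
```

```text
the job is handed in; nothing more can be done
None
```

I gripped the plate by its rib, pressed it flat on the deck just in front of the flap, slid it under to the stop, and handed in still gripping and pressing it. No verdict was reported.

**Last checks before handing in (15.7 s):**

| Check | Result |
|---|---|
| Plate position in the mixer frame | x ≈ 5.8 mm, y ≈ 1.3 mm |
| Squareness | within 0.2° (mixer yaw estimates -10.2° to -10.5°) |
| Plate top surface | 75.4 mm at three points along the plate, so flat on the deck |
| Flap | level: top at 83.4 mm at three points along its depth |
| Press | steady at about 16 N; full seating on the deck means the carrier is flush (inferred, not seen) |
| Grip | rib held at 11 mm finger opening; finger force not measured directly |

**What went wrong or disagreed:**
- **First grasp missed:** the fingers shut above the rib. The wrist camera showed the reported TCP is about 37 mm too far along the tool axis compared with the described tool. I corrected for this, and the second grasp held.
- **Hard first press:** the first touch on the deck peaked at about 50 N at the wrist, through the plate. That is below the 120 N wrist limit, and I eased it straight away. I assumed the 40 N limit, which covers the arm and the gripper's body, does not count force through the plate.
- **Tilt trim overshot:** one late correction tilted the tool by about 0.03 rad while the plate's surface stayed nearly flat. I backed it off to under 0.005 rad.
- **Bystanders:** I didn't re-measure them at the end. The marker, the closest one, looked unmoved just after the lift.

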